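# Strip a disc steam trap for overhaul

### The job

The cap is off the green disc trap, so strip it for overhaul: lift the parts out from the top, one at a time without disturbing those still below, and set the steel disc in the middle of the grooved lapping plate, then the bronze seat in the middle of the blue felt tray, the used black seal ring in the middle of the yellow scrap tray and the stainless strainer screen in the middle of the round wash pan. Each goes down flat, the same way up as it came out, and the disc and seat must not be dropped. Leave the parts already set out, the brass snubber and the zinc coupler where they are.

Things in the scene. Friction and masses are not known exactly. Their poses are not given: they have to be found in the camera images.
- disc: Valve disc: bright steel with dark concentric rings on top, diameter 32 mm, 9 mm thick, 55 g. Top of the stack in the trap, flat and loose on the seat, underside 110 mm above the ledge. Sealing face is the underside, to lie on the lapping plate. Origin: centre of underside; z up at the start.
- seat: Valve seat: solid bronze-coloured disc, top edge slightly bevelled, diameter 44 mm, 16 mm thick, 190 g. Second in the stack, flat and loose on the seal ring, underside 94 mm above the ledge; its rim shows around the disc. Origin: centre of underside; z up at the start.
- seal_ring: Used seal ring: stiff black steel-capped graphite ring, outer diameter 54 mm, hole 38 mm, 10 mm thick, 60 g. Third in the stack, flat and loose on the screen's collar, underside 84 mm above the ledge; its edge shows around the seat. Origin: centre of underside; z up at the start.
- screen: Stainless screen: basket 41 mm across, 25 mm deep, under a solid collar 64 mm across, 12 mm high, top finely perforated; 120 g. Lowest part: basket hangs loosely in the bore of the fixed green trap body (96 mm across, top face 72 mm above the ledge), collar on the top face; lift 25 mm straight up. Origin: basket's underside, 47 mm above the ledge; z up at the start.
- lapping_plate: Place for the disc: round dark cast-iron lapping plate with a grid of fine grooves in its flat top, diameter 124 mm, 22 mm thick, fixed, no rim. Origin: centre of its underside on the ledge; its top is 22 mm above that.
- felt_tray: Place for the seat: square white tray 150 x 150 mm with 5 mm walls 18 mm high, lined with blue felt, fixed. Origin: centre of its underside on the ledge; the felt's upper face is 9 mm above that. x and y run along its sides.
- scrap_tray: Place for the used seal ring: square yellow steel scrap tray 150 x 150 mm with 4 mm walls 26 mm high and a wire handle on one side, fixed. Origin: centre of its underside on the ledge; its inner floor is 4 mm above that. x and y run along its sides.
- wash_pan: Place for the screen: round bright steel wash pan with drain holes in its floor, 150 mm across the rim, about 130 mm across the floor inside, walls 22 mm high, fixed. Origin: centre of its underside on the ledge; its inner floor is 4 mm above that.
- snubber: Bystander, to be left alone: brass gauge snubber standing on its hexagon, hexagon 27 mm across the flats and 30 mm high with a 16 mm threaded stub above, 52 mm high over all, loose. Origin: centre of its underside.
- coupler: Bystander, to be left alone: grey zinc pipe coupler standing on end, an open tube of 48 mm diameter, 50 mm high, loose. Origin: centre of its underside.
Not all that is in view belongs to the job. What is shaped like the wash_pan but orange is not meant.

How it is judged (in metres and radians):
On the way, in this order (a step that is already met when the one before it is completed fails the run):
1. the disc rests on the middle of the lapping plate, released, the three parts below still in the trap (horizontal distance between disc and lapping_plate below 0.015 m and z of disc in the frame of lapping_plate between 0.018 and 0.026 m and angle between disc's own z axis and vertical below 0.1 rad and linear speed of disc below 0.03 m/s and contact force between disc and the fingers below 0.1 N and distance of each of seat, seal_ring, screen from where it was at the start of the episode below 0.012 m), for 0.2 s.
2. the seat rests on the middle of the felt tray, released, the seal ring and screen still in the trap (horizontal distance between seat and felt_tray below 0.015 m and z of seat in the frame of felt_tray between 0.005 and 0.013 m and angle between seat's own z axis and vertical below 0.1 rad and linear speed of seat below 0.03 m/s and contact force between seat and the fingers below 0.1 N and distance of each of seal_ring, screen from where it was at the start of the episode below 0.012 m), for 0.2 s.
3. the seal ring lies in the middle of the scrap tray, released, the screen still in the trap (horizontal distance between seal_ring and scrap_tray below 0.015 m and z of seal_ring in the frame of scrap_tray between 0 and 0.008 m and angle between seal_ring's own z axis and vertical below 0.1 rad and linear speed of seal_ring below 0.03 m/s and contact force between seal_ring and the fingers below 0.1 N and distance of screen from where it was at the start of the episode below 0.012 m), for 0.2 s.
4. the screen stands in the middle of the wash pan, released (horizontal distance between screen and wash_pan below 0.015 m and z of screen in the frame of wash_pan between 0 and 0.008 m and angle between screen's own z axis and vertical below 0.1 rad and linear speed of screen below 0.03 m/s and contact force between screen and the fingers below 0.1 N), for 0.2 s.
At the end, for the whole second after the job is handed in: Each part released and at rest in its own place, same way up, tilted under 0.1 rad, centre within 15 mm of the place's middle, underside within 4 mm of its supporting face. Each was set down in turn, from the top, while those below had moved under 12 mm (all of step 4 and horizontal distance between disc and lapping_plate below 0.015 m and z of disc in the frame of lapping_plate between 0.018 and 0.026 m and angle between each of disc, seat, seal_ring's own z axis and vertical below 0.1 rad and linear speed of each of disc, seat, seal_ring below 0.03 m/s and contact force between each of disc, seat, seal_ring and the fingers below 0.1 N and horizontal distance between seat and felt_tray below 0.015 m and z of seat in the frame of felt_tray between 0.005 and 0.013 m and horizontal distance between seal_ring and scrap_tray below 0.015 m and z of seal_ring in the frame of scrap_tray between 0 and 0.008 m); the robot touches nothing.
It fails at once if the snubber is moved by more than 20 mm or tipped over (distance of snubber from where it was at the start of the episode above 0.02 m or angle between snubber's own z axis and vertical above 0.3 rad).
It fails at once if the coupler is moved by more than 20 mm or tipped over (distance of coupler from where it was at the start of the episode above 0.02 m or angle between coupler's own z axis and vertical above 0.3 rad).
It fails at once if the disc is dropped (falls free faster than 0.55 m/s, about 15 mm) (contact force between disc and the fingers below 0.1 N and linear speed of disc above 0.55 m/s).
It fails at once if the seat is dropped (falls free faster than 0.55 m/s, about 15 mm) (contact force between seat and the fingers below 0.1 N and linear speed of seat above 0.55 m/s).
It also fails if it takes over 128 s, if anything falls off the work surface, if the arm or the gripper's body presses on something with over 40 N, if the wrist force passes 120 N, or if a joint passes its speed limit or range.

### The arm

A 6-joint arm with a two-finger parallel gripper is mounted at the origin on the work surface. World frame = base frame: x ahead of the robot, y to its left, z up, the work surface at z = 0. Lengths are in m, angles in degrees, forces in N, time in s.
With the tool pointing down it reaches from about 0.4 to 0.825 m from the base axis. Payload 7 kg.
Tool frame: the origin (TCP) lies midway between the tips of the shut fingers; the grasp point (between the pads) lies 19 mm behind it; z points along the fingers, y is the line along which they close (so a half turn about z gives the same grasp; the last joint's range is limited). The gripper opens to 88 mm and grips with 3 to 60 N. Pads are 19 mm wide; open, the fingers measure 130 mm over their backs; the gripper's body (78 mm by 193 mm) begins 47 mm behind the grasp point.
Start: joints at [-60.098, 20.546, 0.682, 0, -70.136, -16.507], TCP at [0.156, -0.657, 0.227] pointing down, gripper open.
Joint ranges: [-176.03, 176.03], [-82.01, 121.73], [-58.28, 71.71], [-173.87, 95.51], [-174.79, -0.11], [-173.66, 173.66]. Speed limits (degrees/s): [136.94, 136.94, 172.46, 180, 180, 180].

### API

Orientations are given as [roll, pitch, yaw] about the fixed x, y, z axes, in that order (R = Rz(yaw) Ry(pitch) Rx(roll)).
In Python, from plant import ctrl gives the robot as it stands. The module is installed in compiled form; this text tells all that it offers.
- The arm moves only by the tool play_rows, never from a script. Its argument "commands" is a list that holds one entry, the list of rows, each a list of 7 numbers: the turn, a rotation vector about the tool's x, y, z in rad, then the shift along the tool's x, y, z in cm, then the finger opening in cm, from 0 to 8.76. In form: [[[ax, ay, az, x, y, z, grip], ...]]. A call has 1 to 8 rows; each row is the pose to reach, as a shift and turn from the pose commanded when the call began, along the tool's axes at that moment; what a row does not reach only later rows make up. A row lasts 1/12 s, in which the tool goes at most 41.7 mm and 7.16 degrees, less where a joint would pass 70% of its speed; a pose out of reach is approached as far as the arm can. A call with a gripper value outside its range is refused whole. The fingers move at their own pace and stop on an object; the grip force is fixed at half the most. Time passes only in rows, so rows that repeat a pose let the fingers close. It gives the time, the measured TCP pose, the force, the opening and the grip force at its end, in the units of the state.
- ctrl.get_obs(): the state, without advancing time (a new reading comes with each control period).
- ctrl.snapshot(name): name is "scene" or "top" or "wrist"; returns a dict with "color" (384x512x3 uint8, red, green, blue), "camera_matrix" (3x3 intrinsics, pixels), "origin" and "rotation" of the camera in the world; the wrist camera has in their place "hand_eye" (4x4, takes a point from camera to tool coordinates, whose origin is the TCP and whose axes are the flange's). Camera axes: x right, y down, z forward; pixel columns grow to the right and rows downward; lengths in m; the calibration is good to about 2 mm. A picture is of the moment at which its call begins: read the wrist's pose just before it. There is no depth.
- ctrl.close_job(): hands the job in; it is judged then, once.
Trained networks look in a picture, given as the dict that the camera call returned (one of the last four; its "shot" number tells which), for a name from the list of things; names that differ only in an ending like _2 or _b are one class to them, and where a whole thing is asked for, a point or a joint stands for the part that bears it (a point fixed in the world has none). Each returns a list of dicts, best first, with "conf" (0 to 1); they miss things now and then, are a little off and sometimes report something else, mostly with a low value. They report only what shows in the picture. A call takes as long as a camera call. They do not tell look-alikes from the thing itself.
- ctrl.find_in(picture, name): "bbox" ([left, top, width, height] in pixels, round what is visible of it).
The state is a dict: "clock": time; "joint_pos": joint angles; "qvel": joint speeds; "tau": joint torques, N m; "tool_pos": TCP position; "orientation": TCP orientation; "force": force on the tool from outside, world axes, zero at the start; "moment": the same for the moment, N m; "opening": finger opening in m; "gripper_force": force on a finger pad.
Only numpy, scipy, OpenCV 4.12 (cv2) and the standard library are available. Lean on these libraries where they do the work, as an engineer would, in place of code of your own. Each camera call takes 0.05 s, during which the arm holds its last target. There are 200 camera calls.

## Working session

There is one attempt and no reset: what is moved stays moved. The work goes in short steps, Python scripts to look and compute and a tool call to move; the robot and the scene stay as the last step left them, time stands still between calls to the robot, and variables do not carry over. Pictures are saved under pics/ and viewed, at most 16 in all, crops included, and the job is handed in when it is done.

Besides the shell and the picture viewer there is one more tool, called after ">>>" by a JSON object that holds its "api" and its "payload", one argument or row to a line. play_rows: Moves the arm, as the interface text tells. Its arguments: {"type":"object","properties":{"commands":{"type":"array","items":{"type":"array","items":{"type":"array","items":{"type":"number"}}}}},"required":["commands"]}

```bash
mkdir -p pics; python3 - <<'E'
from plant import ctrl
import cv2
o=ctrl.get_obs();print(o)
for n in("scene","top"):
    s=ctrl.snapshot(n);cv2.imwrite(f"pics/{n}0.png",s["color"][:,:,::-1])
    print(n,s["camera_matrix"],s["origin"],s["rotation"],s["shot"])
    for k in "disc seat seal_ring screen lapping_plate felt_tray scrap_tray wash_pan snubber coupler".split():
        print(k,[(d["bbox"],round(d["conf"],2)) for d in ctrl.find_in(s,k)][:3])
E
```

```text
{'clock': 0.0, 'joint_pos': array([-6.00991924e+01,  2.05893327e+01,  6.32099984e-01, -2.00449412e-02,
       -7.01337002e+01, -1.65064438e+01]), 'qvel': array([ 0.01559552, -0.01134715, -0.00091912, -0.00143179,  0.00392619,
        0.08570705]), 'tau': array([ 4.10204939e-04, -5.82716310e+01,  2.93055224e+01,  6.99775949e+00,
        6.83968668e-03, -1.55963507e-04]), 'tool_pos': array([ 0.15621829, -0.65616781,  0.22563392]), 'orientation': array([ 1.79907460e+02, -7.77174533e-03, -1.66612457e+02]), 'force': array([0.83648657, 0.06295439, 0.31848433]), 'moment': array([ 0.01446563, -0.0272626 , -0.00783242]), 'gripper_force': 0.0, 'opening': 0.08726333392915932}
scene [[399.47111568   0.         249.54424801]
 [  0.         399.47111568 200.07064189]
 [  0.           0.           1.        ]] [ 1.04987982 -0.42665237  1.2799291 ] [-148.34091692   -0.56631897   46.91246698] 1
disc []
seat [([208.4, 198.3, 14.2, 4.6], 0.52)]
seal_ring []
screen [([206.5, 205.0, 14.6, 8.2], 0.52)]
lapping_plate [([112.7, 252.4, 35.3, 33.7], 0.79)]
felt_tray [([253.1, 138.1, 51.0, 41.0], 0.66)]
scrap_
[... 356 characters left out ...]
9  196.33313336]
 [  0.           0.           1.        ]] [0.28334843 0.0720441  1.28717779] [-168.08760091   -0.17776334  -87.99814888] 2
disc [([138.5, 210.8, 61.5, 59.7], 0.38)]
seat [([281.4, 232.8, 3.8, 3.6], 0.57)]
seal_ring [([291.8, 238.8, 3.0, 0.2], 0.53), ([343.9, 160.7, 60.1, 59.4], 0.41)]
screen [([276.6, 233.1, 1.7, 8.8], 0.68)]
lapping_plate [([385.8, 225.0, 51.0, 43.9], 0.85)]
felt_tray [([140.2, 212.0, 62.7, 56.1], 0.64), ([342.3, 161.4, 59.6, 55.2], 0.38)]
scrap_tray [([343.7, 160.6, 61.1, 57.6], 0.87)]
wash_pan [([186.8, 152.0, 49.5, 46.9], 0.98), ([122.4, 145.0, 50.6, 50.4], 0.95), ([76.1, 208.2, 46.6, 51.5], 0.62)]
snubber []
coupler [([303.1, 156.4, 18.3, 21.7], 0.59)]
```

```bash
python3 - <<'E'
import cv2
a=cv2.imread("pics/scene0.png")[90:340,80:400];b=cv2.imread("pics/top0.png")[110:310,60:460]
cv2.imwrite("pics/s1.png",cv2.resize(a,None,fx=2.4,fy=2.4,interpolation=2));cv2.imwrite("pics/t1.png",cv2.resize(b,None,fx=2,fy=2,interpolation=2))
E
```

```text
(no output)
```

View pics/s1.png

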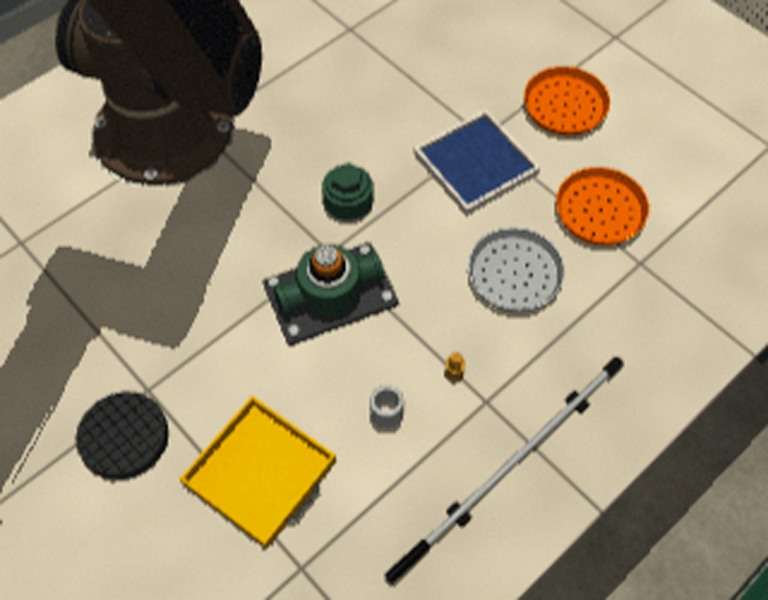

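View pics/t1.png

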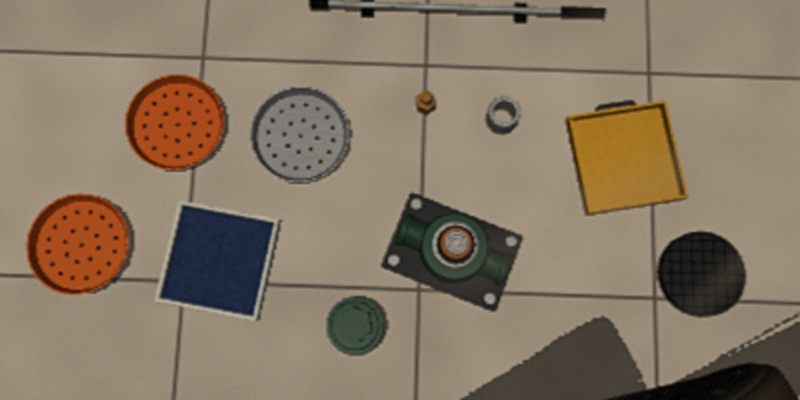

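The top view shows the trap at about (288,231), the lapping plate at (410,247), the scrap tray at (373,189), the felt tray at (169,240) and the steel wash pan at (210,177). The orange pans are decoys. The snubber is at (272,161) and the coupler at (311,167).

```bash
cat > h.py <<'E'
import numpy as np,cv2
from scipy.spatial.transform import Rotation as R
def cam(s,o=None):
    K=np.array(s["camera_matrix"])
    if "hand_eye" in s:
        T=np.eye(4);T[:3,:3]=R.from_euler("xyz",o["orientation"],degrees=True).as_matrix();T[:3,3]=o["tool_pos"]
        T=T@np.array(s["hand_eye"]);return K,T[:3,3],T[:3,:3]
    r=np.array(s["rotation"],float)
    r=R.from_euler("xyz",r,degrees=True).as_matrix() if r.shape==(3,) else r
    return K,np.array(s["origin"]),r
def ray(c,uv):
    K,o,r=c;return o,r@np.linalg.solve(K,[*uv,1.])
def at_z(c,uv,z):
    o,d=ray(c,uv);return o+d*(z-o[2])/d[2]
def proj(c,p):
    K,o,r=c;q=K@(r.T@(np.array(p)-o));return q[:2]/q[2]
def tri(c1,u1,c2,u2):
    o1,d1=ray(c1,u1);o2,d2=ray(c2,u2)
    t=np.linalg.lstsq(np.c_[d1,-d2],o2-o1,rcond=None)[0]
    a,b=o1+d1*t[0],o2+d2*t[1];return (a+b)/2,np.linalg.norm(a-b)
E
python3 - <<'E'
from plant import ctrl
from h import *
np.set_printoptions(precision=4,suppress=True)
t=ctrl.snapshot("top");s=ctrl.snapshot("scene")
ct,cs=cam(t),cam(s)
T=lambda u,v:(60+u/2,110+v/2)
S=lambda u,v:(80+u/2.4,90+v/2.4)
P={"pan":((301,134),(516,271)),"felt":((218,260),(477,162)),"lap":((701,274),(122,435)),"scrap":((626,158),(259,471)),"disc":((457,241),(327,255)),"snub":((425,102),(455,366)),"coup":((503,114),(387,405))}
for k,(a,b) in P.items():
    p,e=tri(ct,T(*a),cs,S(*b));print(k,p,round(e,4),at_z(ct,T(*a),0.05),np.hypot(*p[:2]))
o=ctrl.get_obs();w=ctrl.snapshot("wrist");print(w["hand_eye"],w["camera_matrix"])
cv2.imwrite("pics/w0.png",w["color"][:,:,::-1])
E
```

```text
pan [0.609  0.2312 0.0092] 0.0054 [0.597  0.2239 0.05  ] 0.651396189594444
felt [0.4145 0.343  0.0015] 0.0045 [0.4084 0.3309 0.05  ] 0.5380530386134679
lap [ 0.4182 -0.3681  0.0067] 0.0039 [ 0.4127 -0.3549  0.05  ] 0.557153193112274
scrap [ 0.5896 -0.2608  0.0067] 0.0051 [ 0.5779 -0.2516  0.05  ] 0.6446720098734965
disc [ 0.4408 -0.0019  0.1113] 0.0049 [ 0.4475 -0.0079  0.05  ] 0.4407666055739184
snub [0.6632 0.0448 0.0177] 0.0044 [0.6523 0.0437 0.05  ] 0.6646969433715286
coup [ 0.645  -0.0722  0.03  ] 0.0043 [ 0.638  -0.0716  0.05  ] 0.648996658748018
[[-0.     -0.9641 -0.2654  0.0711]
 [ 1.      0.0002 -0.0008  0.0007]
 [ 0.0008 -0.2654  0.9641 -0.1581]
 [ 0.      0.      0.      1.    ]] [[264.5699   0.     253.2806]
 [  0.     264.5699 193.8131]
 [  0.       0.       1.    ]]
```

>>> {"api": "play_rows", "payload": {
  "commands": [
    [[0,0,0.234,-4,2.7,0,8.7],[0,0,0.234,-8,5.5,0,8.7],[0,0,0.234,-12,8.2,0,8.7],[0,0,0.234,-16,10.9,0,8.7],[0,0,0.234,-20,13.6,0,8.7],[0,0,0.234,-24,16.4,0,8.7],[0,0,0.234,-26,17.8,0,8.7],[0,0,0.234,-27,18.4,0,8.7]]
  ]
}}

```text
clock: 1.92
tool_pos: [0.3777, -0.413, 0.227]
orientation: [-180.0, 0.0, -180.0]
force: [1.2, -0.6, -0.4]
opening: 0.0873
gripper_force: 0.0
```

>>> {"api": "play_rows", "payload": {
  "commands": [
    [[0,0,0,-2,2,0,8.7],[0,0,0,-4,4.3,0,8.7],[0,0,0,-4,4.3,0,8.7],[0,0,0,-4,4.3,0,8.7]]
  ]
}}

```text
clock: 2.25
tool_pos: [0.4175, -0.3709, 0.2267]
orientation: [-180.0, 0.0, -179.8]
force: [0.2, 0.2, -0.3]
opening: 0.0868
gripper_force: 0.0
```

```bash
cat > look.py <<'E'
import sys
from plant import ctrl
from h import *
np.set_printoptions(precision=4,suppress=True)
def look(fn,names):
    o=ctrl.get_obs();w=ctrl.snapshot("wrist");c=cam(w,o)
    cv2.imwrite(f"pics/{fn}.png",w["color"][:,:,::-1]);print(o["clock"],o["tool_pos"],o["orientation"])
    for n,z in names:
        for d in ctrl.find_in(w,n)[:2]:
            b=d["bbox"];u=(b[0]+b[2]/2,b[1]+b[3]/2);print(n,np.round(b),round(d["conf"],2),at_z(c,u,z))
    return w,c,o
if __name__=="__main__": look(sys.argv[1],[(a.split(":")[0],float(a.split(":")[1])) for a in sys.argv[2:]])
E
python3 look.py w1 lapping_plate:0.02
```

```text
2.25 [ 0.4175 -0.3709  0.2267] [-179.9955    0.0185 -179.8453]
lapping_plate [217. 131.  82.  86.] 0.94 [ 0.4175 -0.3638  0.02  ]
```

View pics/w1.png

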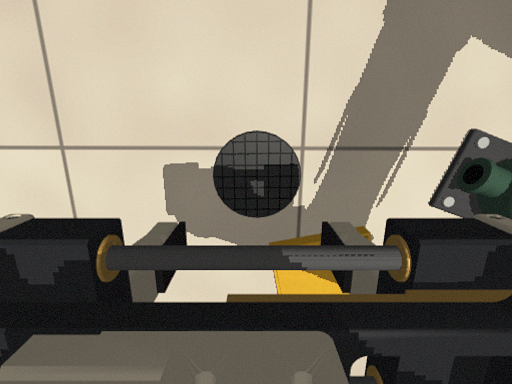

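The plate is centred at pixel (258,174), which puts it at about (0.418,-0.365). Its size fits. Next I move to the trap.

>>> {"api": "play_rows", "payload": {
  "commands": [
    [[0,0,0,-0.3,4,0,8.7],[0,0,0,-0.6,8,0,8.7],[0,0,0,-0.9,12,0,8.7],[0,0,0,-1.2,16,0,8.7],[0,0,0,-1.5,20,0,8.7],[0,0,0,-1.8,24,0,8.7],[0,0,0,-2.1,28,0,8.7],[0,0,0,-2.3,32,0,8.7]]
  ]
}}

```text
clock: 3.02
tool_pos: [0.4391, -0.0514, 0.227]
orientation: [180.0, 0.1, 179.9]
force: [1.0, -0.2, 0.3]
opening: 0.0872
gripper_force: 0.0
```

>>> {"api": "play_rows", "payload": {
  "commands": [
    [[0,0,0,0,3,0,8.7],[0,0,0,0,5,0,8.7],[0,0,0,0,5,0,8.7],[0,0,0,0,5,0,8.7]]
  ]
}}

```text
clock: 3.35
tool_pos: [0.4394, -0.0021, 0.2267]
orientation: [-180.0, 0.0, -180.0]
force: [-1.3, -0.3, -0.2]
opening: 0.0869
gripper_force: 0.0
```

```bash
python3 look.py w2 disc:0.1145 seat:0.105 seal_ring:0.092 screen:0.08
```

```text
3.35 [ 0.4394 -0.0021  0.2267] [-179.9994    0.0092 -179.9532]
disc [240. 174.  33.  33.] 0.71 [0.4394 0.0018 0.1145]
seal_ring [233. 163.  43.  39.] 0.92 [ 0.4357 -0.0003  0.092 ]
screen [229. 158.  50.  51.] 0.58 [ 0.4393 -0.0009  0.08  ]
```

View pics/w2.png

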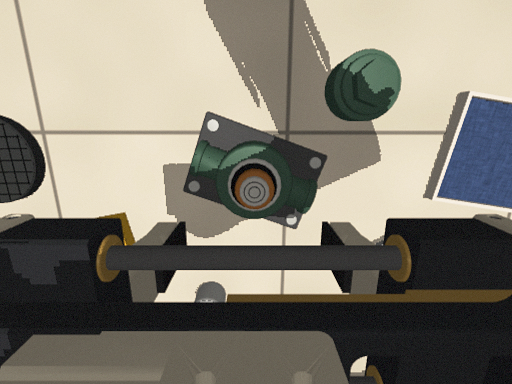

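The disc is centred near pixel (254.5,190.5), giving about (0.4395, 0.000). This agrees with triangulation to within 2 mm. I descend, then grasp.

>>> {"api": "play_rows", "payload": {
  "commands": [
    [[0,0,0,0,0.15,3,6.5],[0,0,0,0,0.15,6,6.5],[0,0,0,0,0.15,8.5,6.5],[0,0,0,0,0.15,10,6.5],[0,0,0,0,0.15,11,6.5],[0,0,0,0,0.15,11.4,6.5],[0,0,0,0,0.15,11.4,6.5],[0,0,0,0,0.15,11.4,6.5]]
  ]
}}

```text
clock: 4.27
tool_pos: [0.4398, -0.0009, 0.113]
orientation: [-180.0, 0.0, 180.0]
force: [-0.2, -0.4, -0.2]
opening: 0.0652
gripper_force: 0.0
```

>>> {"api": "play_rows", "payload": {
  "commands": [
    [[0,0,0,0,0,0,4],[0,0,0,0,0,0,3.6],[0,0,0,0,0,0,3.3],[0,0,0,0,0,0,3],[0,0,0,0,0,0,2.5],[0,0,0,0,0,0,2.5],[0,0,0,0,0,0,2.5],[0,0,0,0,0,0,2.5]]
  ]
}}

```text
clock: 4.93
tool_pos: [0.4396, -0.0005, 0.1127]
orientation: [180.0, 0.0, 180.0]
force: [0.0, -0.5, 1.2]
opening: 0.0282
gripper_force: 30.0
```

```bash
python3 look.py w3 disc:0.1145; python3 -c "
import cv2;a=cv2.imread('pics/w3.png')[110:280,120:390];cv2.imwrite('pics/w3c.png',cv2.resize(a,None,fx=2.9,fy=2.9,interpolation=2))"
```

```text
4.9333 [ 0.4396 -0.0005  0.1127] [179.9963   0.0144 179.998 ]
disc [232. 206.  46.  44.] 0.8 [0.434  0.0014 0.1145]
```

View pics/w3c.png

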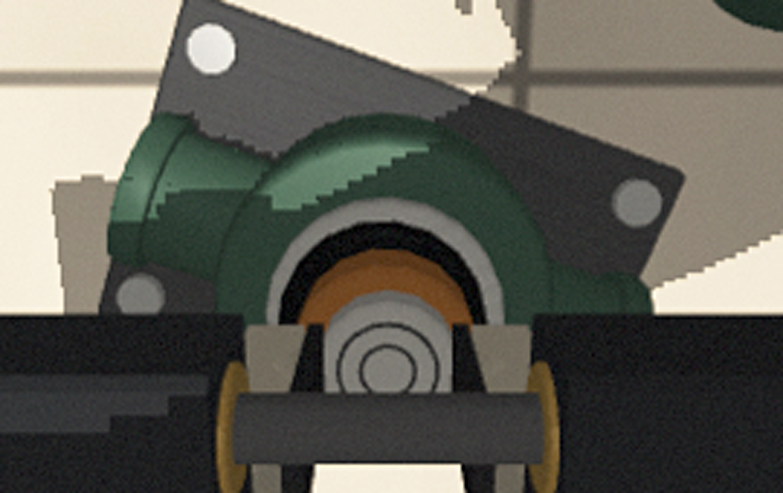

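The disc sits between the pads with its ring centre at pixel (253,238), centred. The seat rim, seal and collar are undisturbed. I lift it gently and check.

>>> {"api": "play_rows", "payload": {
  "commands": [
    [[0,0,0,0,0,-0.3,2.5],[0,0,0,0,0,-0.7,2.5],[0,0,0,0,0,-1.2,2.5],[0,0,0,0,0,-2,2.5],[0,0,0,0,0,-3.5,2.5],[0,0,0,0,0,-6,2.5],[0,0,0,0,0,-8,2.5],[0,0,0,0,0,-8,2.5]]
  ]
}}

```text
clock: 5.7
tool_pos: [0.4418, -0.0001, 0.1972]
orientation: [179.9, 0.4, -180.0]
force: [0.3, -0.5, -0.6]
opening: 0.028
gripper_force: 30.0
```

```bash
python3 look.py w4 disc:0.195 seat:0.109; python3 -c "
import cv2;a=cv2.imread('pics/w4.png')[110:280,120:390];cv2.imwrite('pics/w4c.png',cv2.resize(a,None,fx=2.9,fy=2.9,interpolation=2))"
```

```text
5.7 [ 0.4418 -0.0001  0.1972] [ 179.905     0.3843 -179.9675]
disc [232. 207.  49.  41.] 0.87 [0.4375 0.0028 0.195 ]
seat [229. 169.  44.  44.] 0.76 [ 0.4362 -0.0019  0.109 ]
```

View pics/w4c.png

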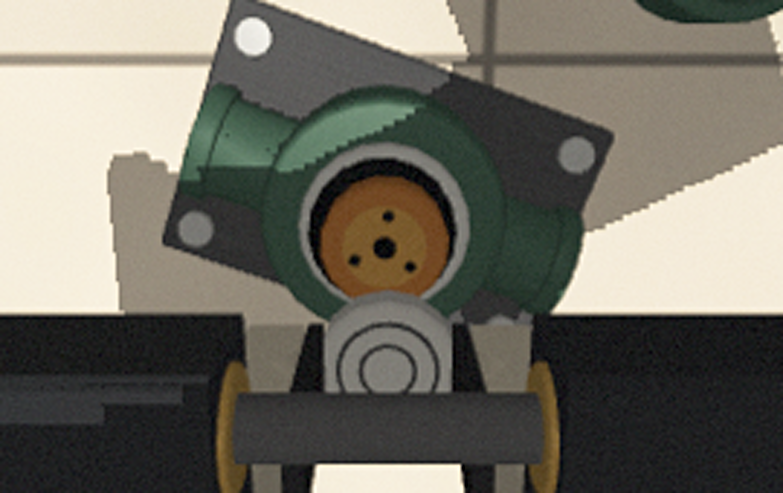

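The disc is held level with its rings centred at pixel (253,237). The seat is undisturbed at pixel (253,193). I carry the disc to the plate.

>>> {"api": "play_rows", "payload": {
  "commands": [
    [[0,0,0,0.2,-2,0,2.5],[0,0,0,0.4,-5,0,2.5],[0,0,0,0.7,-9,0,2.5],[0,0,0,1,-13,0,2.5],[0,0,0,1.3,-17,0,2.5],[0,0,0,1.6,-21,0,2.5],[0,0,0,1.9,-25,0,2.5],[0,0,0,2,-29,0,2.5]]
  ]
}}

```text
clock: 6.52
tool_pos: [0.418, -0.2923, 0.1918]
orientation: [180.0, -0.1, 180.0]
force: [1.2, -0.7, 0.1]
opening: 0.0279
gripper_force: 30.0
```

>>> {"api": "play_rows", "payload": {
  "commands": [
    [[0,0,0,0,-3,0,2.5],[0,0,0,0,-5.5,0,2.5],[0,0,0,0,-7,0,2.5],[0,0,0,0,-7.5,0,2.5],[0,0,0,0,-7.5,0,2.5],[0,0,0,0,-7.5,0,2.5]]
  ]
}}

```text
clock: 7.02
tool_pos: [0.4189, -0.3651, 0.1917]
orientation: [179.9, -0.1, 180.0]
force: [0.5, -0.7, -0.9]
opening: 0.0278
gripper_force: 30.0
```

```bash
python3 look.py w5 lapping_plate:0.02 disc:0.2
```

```text
7.0167 [ 0.4189 -0.3651  0.1917] [179.9498  -0.0826 179.9525]
lapping_plate [205. 135.  95.  86.] 0.63 [ 0.4175 -0.3652  0.02  ]
disc [229. 206.  51.  42.] 0.62 [ 0.4098 -0.3638  0.2   ]
```

>>> {"api": "play_rows", "payload": {
  "commands": [
    [[0,0,0,0,0,2,2.5],[0,0,0,0,0,5,2.5],[0,0,0,0,0,8,2.5],[0,0,0,0,0,11,2.5],[0,0,0,0,0,13.5,2.5],[0,0,0,0,0,14.8,2.5],[0,0,0,0,0,15.6,2.5],[0,0,0,0,0,15.6,2.5]]
  ]
}}

```text
clock: 7.83
tool_pos: [0.4188, -0.3645, 0.0353]
orientation: [179.9, -0.1, -180.0]
force: [-0.1, 0.6, -0.7]
opening: 0.0281
gripper_force: 30.0
```

>>> {"api": "play_rows", "payload": {
  "commands": [
    [[0,0,0,0,0,0.3,2.5],[0,0,0,0,0,0.6,2.5],[0,0,0,0,0,0.9,2.5],[0,0,0,0,0,1,2.5],[0,0,0,0,0,1,2.5]]
  ]
}}

```text
clock: 8.25
tool_pos: [0.4206, -0.3659, 0.0292]
orientation: [-179.9, 0.2, -180.0]
force: [-2.6, 6.5, 17.8]
opening: 0.0283
gripper_force: 30.0
```

>>> {"api": "play_rows", "payload": {
  "commands": [
    [[0,0,0,0,0,-0.1,2.5],[0,0,0,0,0,-0.3,2.5],[0,0,0,0,0,-0.3,2.5]]
  ]
}}

```text
clock: 8.5
tool_pos: [0.42, -0.3658, 0.0305]
orientation: [-180.0, 0.1, 180.0]
force: [-0.7, -0.6, -1.1]
opening: 0.0281
gripper_force: 30.0
```

```bash
python3 look.py w6 lapping_plate:0.02 disc:0.03; python3 -c "
import cv2;a=cv2.imread('pics/w6.png')[110:280,120:390];cv2.imwrite('pics/w6c.png',cv2.resize(a,None,fx=2.9,fy=2.9,interpolation=2))"
```

```text
8.5 [ 0.42   -0.3658  0.0305] [-179.9575    0.0956  179.994 ]
lapping_plate [164. 139. 178. 155.] 0.65 [ 0.4111 -0.3654  0.02  ]
disc [232. 208.  47.  39.] 0.83 [ 0.4151 -0.3638  0.03  ]
```

View pics/w6c.png

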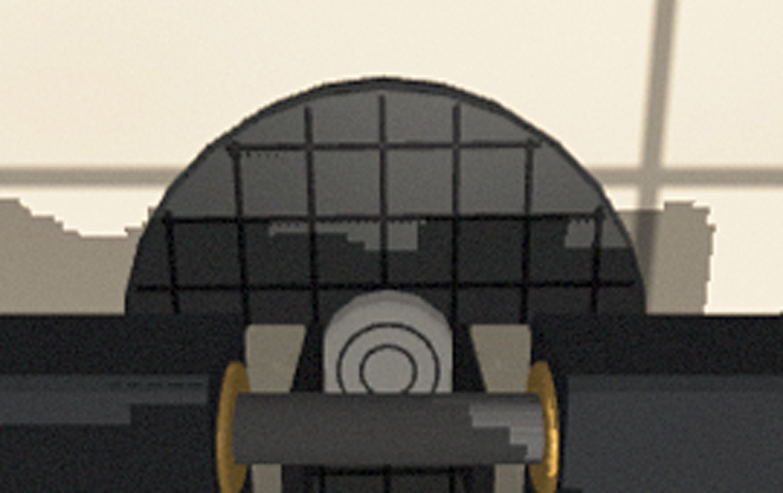

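The disc is level over the plate centre with its rings at the same spot as when grasped. The plate is touched at a TCP height of about 0.029, so I release here.

>>> {"api": "play_rows", "payload": {
  "commands": [
    [[0,0,0,0,0,0.1,2.5],[0,0,0,0,0,0.1,2.7],[0,0,0,0,0,0.1,3],[0,0,0,0,0,0.1,3.4],[0,0,0,0,0,0.1,4],[0,0,0,0,0,0.1,5],[0,0,0,0,0,0.1,5.5],[0,0,0,0,0,0.1,5.5]]
  ]
}}

```text
clock: 9.32
tool_pos: [0.4193, -0.3656, 0.0283]
orientation: [180.0, -0.0, 180.0]
force: [0.1, 0.4, 0.0]
opening: 0.0528
gripper_force: 0.0
```

>>> {"api": "play_rows", "payload": {
  "commands": [
    [[0,0,0,0,0,-0.5,5.5],[0,0,0,0,0,-1.5,5.5],[0,0,0,0,0,-4,6],[0,0,0,0,0,-8,6.5],[0,0,0,0,0,-12,6.5],[0,0,0,0,0,-16,6.5],[0,0,0,0,0,-19,6.5],[0,0,0,0,0,-19,6.5]]
  ]
}}

```text
clock: 9.98
tool_pos: [0.4221, -0.3676, 0.2273]
orientation: [-179.6, 0.6, -179.9]
force: [1.0, -1.0, 0.2]
opening: 0.0653
gripper_force: 0.0
```

```bash
python3 look.py w7 lapping_plate:0.02 disc:0.028; python3 -c "
import cv2;a=cv2.imread('pics/w7.png')[110:280,120:390];cv2.imwrite('pics/w7c.png',cv2.resize(a,None,fx=2.9,fy=2.9,interpolation=2))"
```

```text
9.9833 [ 0.4221 -0.3676  0.2273] [-179.6246    0.5952 -179.9479]
lapping_plate [211. 125.  88.  86.] 0.73 [ 0.4169 -0.3662  0.02  ]
disc [245. 158.  26.  27.] 0.79 [ 0.42   -0.3623  0.028 ]
```

View pics/w7c.png

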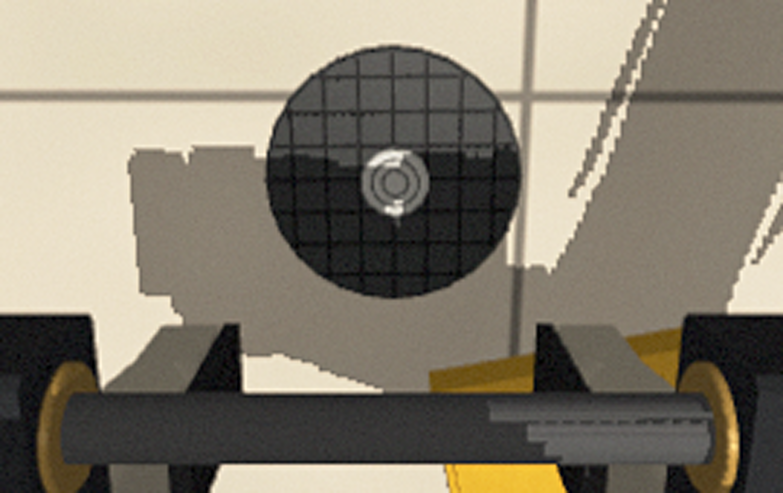

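The disc lies flat at crop (394,182) and the plate centre is at crop (393,171), so it is about 4 mm off. That is within tolerance. I go back for the seat.

>>> {"api": "play_rows", "payload": {
  "commands": [
    [[0,0,0,-0.3,4,0,7],[0,0,0,-0.6,8,0,7],[0,0,0,-0.9,12,0,7],[0,0,0,-1.2,16,0,7],[0,0,0,-1.5,20,0,7],[0,0,0,-1.8,24,0,7],[0,0,0,-2,28,0,7],[0,0,0,-2,32,0,7]]
  ]
}}

```text
clock: 10.8
tool_pos: [0.4385, -0.044, 0.2177]
orientation: [-180.0, -0.1, 180.0]
force: [1.5, -0.6, -0.7]
opening: 0.0699
gripper_force: 0.0
```

>>> {"api": "play_rows", "payload": {
  "commands": [
    [[0,0,0,0,2.5,0,7],[0,0,0,0,4,0,7],[0,0,0,0,4.5,0,7],[0,0,0,0,4.5,0,7],[0,0,0,0,4.5,0,7],[0,0,0,0,4.5,0,7]]
  ]
}}

```text
clock: 11.3
tool_pos: [0.4391, -0.0015, 0.2181]
orientation: [-180.0, -0.1, 179.9]
force: [0.2, -0.0, -0.1]
opening: 0.07
gripper_force: 0.0
```

```bash
python3 look.py w8 seat:0.108 seal_ring:0.092 screen:0.083; python3 -c "
import cv2;a=cv2.imread('pics/w8.png')[130:230,180:330];cv2.imwrite('pics/w8c.png',cv2.resize(a,None,fx=5,fy=5,interpolation=2))"
```

```text
11.3 [ 0.4391 -0.0015  0.2181] [-179.9695   -0.0624  179.9445]
seat [232. 167.  45.  47.] 0.68 [0.438 0.    0.108]
seal_ring [232. 160.  46.  46.] 0.56 [0.4336 0.0013 0.092 ]
screen [230. 158.  53.  48.] 0.97 [0.4354 0.0021 0.083 ]
```

View pics/w8c.png

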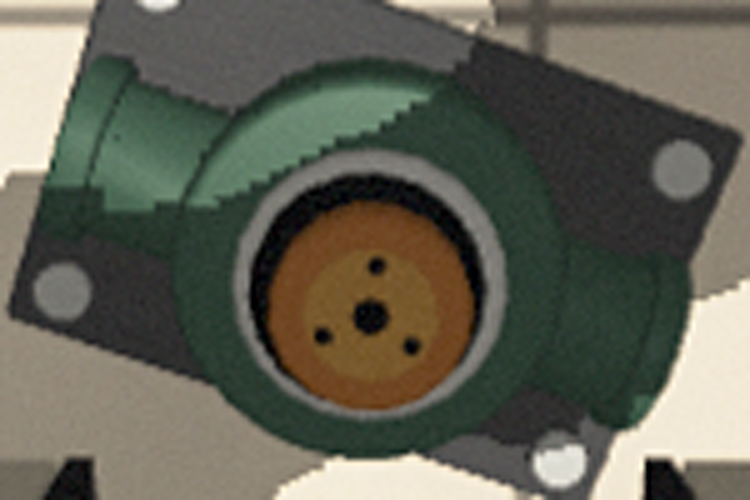

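The seat is centred at crop (371,304), giving about (0.438, 0.000), and lies concentric on the ring. I descend to 0.098 and grip.

>>> {"api": "play_rows", "payload": {
  "commands": [
    [[0,0,0,0.05,0.1,3,7],[0,0,0,0.05,0.1,6,7],[0,0,0,0.05,0.1,9,7],[0,0,0,0.05,0.1,10.8,7],[0,0,0,0.05,0.1,11.6,7],[0,0,0,0.05,0.1,12,7],[0,0,0,0.05,0.1,12,7],[0,0,0,0.05,0.1,12,7]]
  ]
}}

```text
clock: 12.17
tool_pos: [0.4398, 0.0005, 0.0995]
orientation: [180.0, 0.1, 180.0]
force: [0.8, -0.8, -0.2]
opening: 0.0696
gripper_force: 0.0
```

>>> {"api": "play_rows", "payload": {
  "commands": [
    [[0,0,0,0,0,0,5.2],[0,0,0,0,0,0,4.8],[0,0,0,0,0,0,4.5],[0,0,0,0,0,0,4.2],[0,0,0,0,0,0,3.7],[0,0,0,0,0,0,3.7],[0,0,0,0,0,0,3.7],[0,0,0,0,0,0,3.7]]
  ]
}}

```text
clock: 12.83
tool_pos: [0.4391, 0.0003, 0.0989]
orientation: [-180.0, 0.0, 180.0]
force: [-1.0, -1.5, 5.2]
opening: 0.0422
gripper_force: 30.0
```

>>> {"api": "play_rows", "payload": {
  "commands": [
    [[0,0,0,0,0,-0.2,3.7],[0,0,0,0,0,-0.5,3.7],[0,0,0,0,0,-1,3.7],[0,0,0,0,0,-2,3.7],[0,0,0,0,0,-4,3.7],[0,0,0,0,0,-7,3.7],[0,0,0,0,0,-10,3.7],[0,0,0,0,0,-10,3.7]]
  ]
}}

```text
clock: 13.5
tool_pos: [0.442, 0.0011, 0.2043]
orientation: [179.9, 0.5, -179.9]
force: [1.1, -0.6, -2.2]
opening: 0.0422
gripper_force: 30.0
```

```bash
python3 look.py w9 seat:0.21 seal_ring:0.092 screen:0.083; python3 -c "
import cv2;a=cv2.imread('pics/w9.png')[110:280,120:390];cv2.imwrite('pics/w9c.png',cv2.resize(a,None,fx=2.9,fy=2.9,interpolation=2))"
```

```text
13.5 [0.442  0.0011 0.2043] [ 179.8834    0.4851 -179.9466]
seat [215. 198.  72.  72.] 0.82 [0.4388 0.0002 0.21  ]
seat [222. 156.  58.  53.] 0.28 [0.4053 0.0003 0.21  ]
seal_ring [226. 160.  51.  46.] 0.95 [ 0.4347 -0.0004  0.092 ]
screen [222. 156.  58.  54.] 0.6 [ 0.4363 -0.0004  0.083 ]
```

View pics/w9c.png

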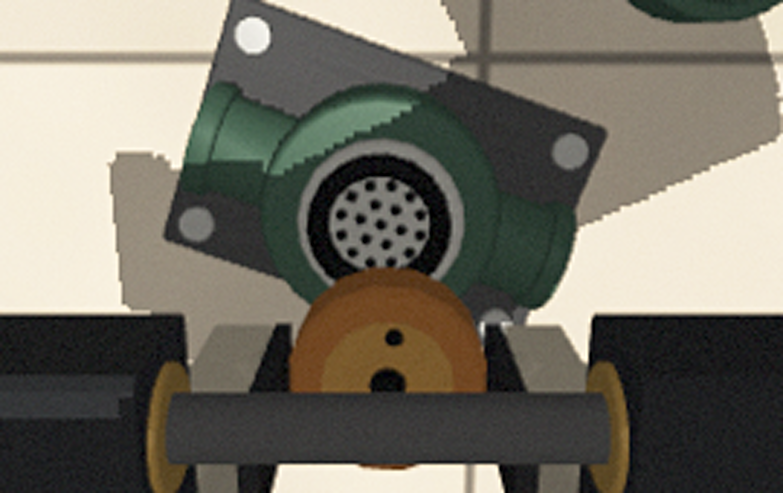

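The seat came out level with its centre hole at crop (388,382). The ring and screen are undisturbed, concentric at crop (380,222). I carry the seat to the felt tray.

>>> {"api": "play_rows", "payload": {
  "commands": [
    [[0,0,0,0.1,2,0,3.7],[0,0,0,0.4,5,0,3.7],[0,0,0,0.7,9,0,3.7],[0,0,0,1,13,0,3.7],[0,0,0,1.3,17,0,3.7],[0,0,0,1.6,21,0,3.7],[0,0,0,1.9,25,0,3.7],[0,0,0,2.1,29,0,3.7]]
  ]
}}

```text
clock: 14.37
tool_pos: [0.4167, 0.2918, 0.1972]
orientation: [-179.9, -0.1, -180.0]
force: [1.2, 0.8, -1.7]
opening: 0.0423
gripper_force: 30.0
```

>>> {"api": "play_rows", "payload": {
  "commands": [
    [[0,0,0,0,2,0,3.7],[0,0,0,0,3.5,0,3.7],[0,0,0,0,4.5,0,3.7],[0,0,0,0,4.5,0,3.7],[0,0,0,0,4.5,0,3.7],[0,0,0,0,4.5,0,3.7]]
  ]
}}

```text
clock: 14.87
tool_pos: [0.418, 0.3341, 0.1983]
orientation: [-180.0, -0.0, 179.9]
force: [-0.3, -0.5, -1.5]
opening: 0.0422
gripper_force: 30.0
```

```bash
cat > blob.py <<'E'
# centre of a coloured region (HSV range) seen by each camera, at height z
from look import *
def blob(c,img,lo,hi,z,minA=150):
    m=cv2.inRange(cv2.cvtColor(img,cv2.COLOR_RGB2HSV),np.array(lo),np.array(hi))
    m=cv2.morphologyEx(m,cv2.MORPH_OPEN,np.ones((3,3)));cs=cv2.findContours(m,0,2)[0]
    for k in sorted(cs,key=cv2.contourArea)[::-1][:2]:
        if cv2.contourArea(k)<minA: continue
        r=cv2.minAreaRect(k);print("blob",np.round(r[0],1),np.round(r[1],1),round(r[2],1),at_z(c,r[0],z))
E
python3 - <<'E'
from blob import *
w,c,o=look("w10",[("felt_tray",0.018)]);blob(c,w["color"],(105,90,20),(130,255,255),0.009)
for n in("top","scene"):
    s=ctrl.snapshot(n);blob(cam(s),s["color"],(105,90,20),(130,255,255),0.009)
    blob(cam(s),s["color"],(20,150,80),(32,255,255),0.015)
    cv2.imwrite(f"pics/{n}2.png",s["color"][:,:,::-1])
E
```

```text
14.8667 [0.418  0.3341 0.1983] [-179.9612   -0.0338  179.9262]
felt_tray [194. 106. 129. 122.] 0.77 [0.4033 0.3419 0.018 ]
blob [260.4 171. ] [108.4 102.4] 7.6 [0.4108 0.3438 0.009 ]
blob [168.3 239.9] [46.7 46.1] 11.0 [0.4128 0.3415 0.009 ]
blob [214.5  26.3] [44.  99.8] 59.9 [-0.3956  0.6979  0.009 ]
blob [278.6 155.8] [27.8 34.2] 60.3 [0.4128 0.3463 0.009 ]
blob [187.3 284.9] [46.7 49. ] 38.4 [ 0.589  -0.2585  0.015 ]
```

>>> {"api": "play_rows", "payload": {
  "commands": [
    [[0,0,0,0.5,0.9,2,3.7],[0,0,0,0.5,0.9,5,3.7],[0,0,0,0.5,0.9,9,3.7],[0,0,0,0.5,0.9,12.5,3.7],[0,0,0,0.5,0.9,15,3.7],[0,0,0,0.5,0.9,16.5,3.7],[0,0,0,0.5,0.9,17.3,3.7],[0,0,0,0.5,0.9,17.3,3.7]]
  ]
}}

```text
clock: 15.73
tool_pos: [0.4127, 0.3433, 0.0241]
orientation: [-179.9, -0.1, 180.0]
force: [0.2, 0.3, -1.4]
opening: 0.0426
gripper_force: 30.0
```

>>> {"api": "play_rows", "payload": {
  "commands": [
    [[0,0,0,0,0,0.2,3.7],[0,0,0,0,0,0.4,3.7],[0,0,0,0,0,0.6,3.7],[0,0,0,0,0,0.8,3.7],[0,0,0,0,0,0.8,3.7]]
  ]
}}

```text
clock: 16.15
tool_pos: [0.4136, 0.3451, 0.0188]
orientation: [179.9, 0.1, -180.0]
force: [-1.4, 0.1, 4.4]
opening: 0.0424
gripper_force: 30.0
```

Contact felt (force −1.4 → +4.4 N). Releasing.

>>> {"api": "play_rows", "payload": {
  "commands": [
    [[0,0,0,0,0,0,3.7],[0,0,0,0,0,0,4.1],[0,0,0,0,0,0,4.4],[0,0,0,0,0,0,4.8],[0,0,0,0,0,0,5.5],[0,0,0,0,0,0,6],[0,0,0,0,0,0,6],[0,0,0,0,0,0,6]]
  ]
}}

```text
clock: 16.82
tool_pos: [0.413, 0.3444, 0.0175]
orientation: [-180.0, -0.0, 180.0]
force: [0.2, -0.1, 0.0]
opening: 0.0598
gripper_force: 0.0
```

>>> {"api": "play_rows", "payload": {
  "commands": [
    [[0,0,0,0,0,-0.5,6],[0,0,0,0,0,-1.5,6],[0,0,0,0,0,-4,6],[0,0,0,0,0,-8,6.5],[0,0,0,0,0,-12,7],[0,0,0,0,0,-16,7.5],[0,0,0,0,0,-20,7.5],[0,0,0,0,0,-20,7.5]]
  ]
}}

```text
clock: 17.48
tool_pos: [0.4159, 0.3472, 0.2276]
orientation: [179.4, 0.5, -179.9]
force: [1.7, 1.1, 1.4]
opening: 0.0746
gripper_force: 0.0
```

```bash
python3 - <<'E'
from blob import *
w,c,o=look("w11",[("felt_tray",0.018),("seat",0.022)]);blob(c,w["color"],(105,90,20),(130,255,255),0.009);blob(c,w["color"],(5,120,40),(20,255,255),0.022,100)
cv2.imwrite("pics/w11c.png",cv2.resize(w["color"][90:280,120:390,::-1],None,fx=2.9,fy=2.9,interpolation=2))
E
```

```text
17.4833 [0.4159 0.3472 0.2276] [ 179.4032    0.5318 -179.9357]
felt_tray [187. 108. 122. 120.] 0.83 [0.4104 0.3426 0.018 ]
seat [231. 153.  36.  35.] 0.62 [0.4126 0.3442 0.022 ]
blob [247.2 168.4] [100.6  94.6] 9.2 [0.4124 0.3412 0.009 ]
blob [391.6 176.6] [ 91.9 108.1] 80.7 [0.4219 0.5446 0.022 ]
blob [271. 286.] [ 32. 128.] 90.0 [0.5988 0.3781 0.022 ]
```

The seat lies flat at (0.4126,0.344), within 3 mm of the felt centre. I return for the seal ring.

>>> {"api": "play_rows", "payload": {
  "commands": [
    [[0,0,0,-0.3,-4,0,7.5],[0,0,0,-0.6,-8,0,7.5],[0,0,0,-0.9,-12,0,7.5],[0,0,0,-1.3,-16,0,7.5],[0,0,0,-1.7,-20,0,7.5],[0,0,0,-2.1,-24,0,7.5],[0,0,0,-2.5,-28,0,7.5],[0,0,0,-2.6,-31,0,7.5]]
  ]
}}

```text
clock: 18.3
tool_pos: [0.4378, 0.0316, 0.2166]
orientation: [-179.9, -0.1, 180.0]
force: [1.1, 0.5, 0.2]
opening: 0.0752
gripper_force: 0.0
```

>>> {"api": "play_rows", "payload": {
  "commands": [
    [[0,0,0,0,-2,0,7.5],[0,0,0,0,-3,0,7.5],[0,0,0,0,-3.4,0,7.5],[0,0,0,0,-3.4,0,7.5],[0,0,0,0,-3.4,0,7.5],[0,0,0,0,-3.4,0,7.5]]
  ]
}}

```text
clock: 18.8
tool_pos: [0.439, 0.0013, 0.2173]
orientation: [-180.0, -0.0, -180.0]
force: [-0.2, -0.9, -0.5]
opening: 0.0746
gripper_force: 0.0
```

```bash
python3 - <<'E'
from blob import *
w,c,o=look("w12",[("seal_ring",0.093),("screen",0.083)])
cv2.imwrite("pics/w12c.png",cv2.resize(w["color"][130:230,180:330,::-1],None,fx=5,fy=5,interpolation=2))
E
```

```text
18.8 [0.439  0.0013 0.2173] [-179.9957   -0.0256 -179.9567]
seal_ring [228. 163.  47.  51.] 0.89 [0.4389 0.0004 0.093 ]
screen [226. 160.  52.  56.] 0.72 [0.4408 0.0001 0.083 ]
```

View pics/w12c.png

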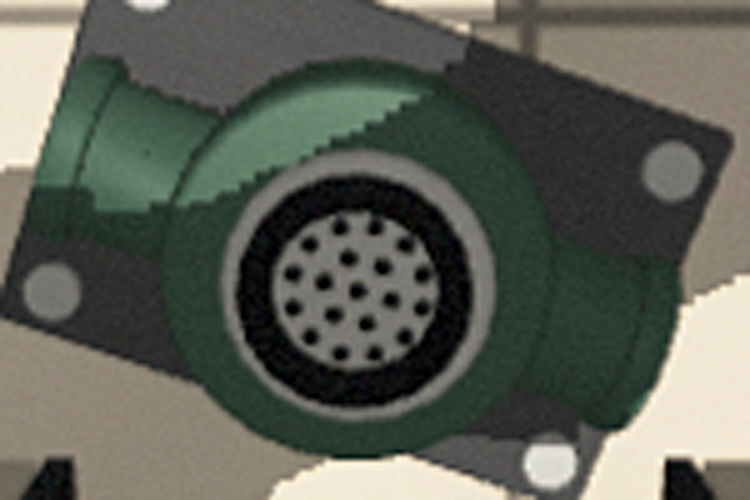

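The ring is centred at crop (355,289), giving about (0.439,0.000), concentric with the collar. I grasp it at a TCP height of about 0.087.

>>> {"api": "play_rows", "payload": {
  "commands": [
    [[0,0,0,0,-0.15,3,7.5],[0,0,0,0,-0.15,6,7.5],[0,0,0,0,-0.15,9,7.5],[0,0,0,0,-0.15,11.3,7.5],[0,0,0,0,-0.15,12.5,7.5],[0,0,0,0,-0.15,13,7.5],[0,0,0,0,-0.15,13,7.5],[0,0,0,0,-0.15,13,7.5]]
  ]
}}

```text
clock: 19.62
tool_pos: [0.4395, -0.0007, 0.0881]
orientation: [-180.0, 0.0, -180.0]
force: [0.5, 0.2, -0.2]
opening: 0.075
gripper_force: 0.0
```

>>> {"api": "play_rows", "payload": {
  "commands": [
    [[0,0,0,0,0,0,6.3],[0,0,0,0,0,0,5.8],[0,0,0,0,0,0,5.5],[0,0,0,0,0,0,5.2],[0,0,0,0,0,0,4.8],[0,0,0,0,0,0,4.8],[0,0,0,0,0,0,4.8],[0,0,0,0,0,0,4.8]]
  ]
}}

```text
clock: 20.28
tool_pos: [0.4399, -0.0006, 0.0889]
orientation: [180.0, 0.1, -180.0]
force: [-3.9, 4.0, 13.1]
opening: 0.0487
gripper_force: 16.4
```

```bash
python3 - <<'E'
from blob import *
w,c,o=look("w13",[("seal_ring",0.093),("screen",0.083)]);print(o["force"],o["moment"],o["opening"],o["gripper_force"])
cv2.imwrite("pics/w13c.png",cv2.resize(w["color"][110:280,120:390,::-1],None,fx=2.9,fy=2.9,interpolation=2))
E
```

```text
20.2833 [ 0.4399 -0.0006  0.0889] [ 179.9567    0.1188 -179.9827]
seal_ring [216. 195.  78.  84.] 0.8 [0.439  0.0008 0.093 ]
screen [209. 182.  88.  67.] 0.65 [ 0.4285 -0.0003  0.083 ]
[-3.887   3.9835 13.1409] [ 1.0965  1.4982 -0.091 ] 0.04870422186341662 16.386462409427622
```

View pics/w13c.png

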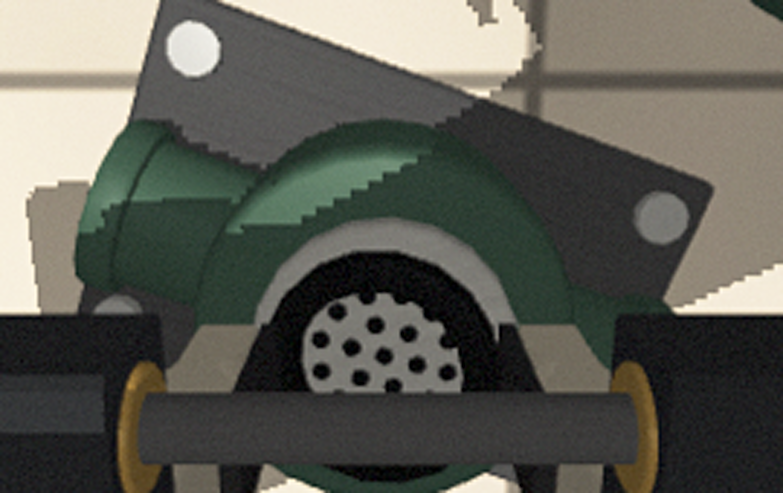

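The fingertips appear to be riding on the ring's top edge, with 13 N upward and opening 48.7 mm, less than the 54 mm ring. The stack therefore lies about 5 mm lower than I assumed, which fits the two set-down heights. I open, go lower and grip again.

>>> {"api": "play_rows", "payload": {
  "commands": [
    [[0,0,0,0,0,-0.3,5.3],[0,0,0,0,0,-0.5,5.8],[0,0,0,0,0,-0.5,6.5],[0,0,0,0,0,-0.5,7.4],[0,0,0,0,0,-0.5,7.5],[0,0,0,0,0,0,7.5],[0,0,0,0,0,0,7.5],[0,0,0,0,0,0,7.5]]
  ]
}}

```text
clock: 21.1
tool_pos: [0.4386, -0.0013, 0.087]
orientation: [-180.0, -0.1, 180.0]
force: [-0.6, -0.9, 0.5]
opening: 0.0749
gripper_force: 0.0
```

```bash
python3 - <<'E'
from blob import *
w,c,o=look("w14",[("seal_ring",0.088),("screen",0.078)]);print(o["force"],o["opening"])
E
```

```text
21.1 [ 0.4386 -0.0013  0.087 ] [-179.9731   -0.0629  179.9819]
seal_ring [213. 198.  82.  82.] 0.82 [ 0.4407 -0.0004  0.088 ]
screen [210. 183.  90.  63.] 0.85 [0.4277 0.0004 0.078 ]
[-0.625  -0.8707  0.5434] 0.07493581901373376
```

>>> {"api": "play_rows", "payload": {
  "commands": [
    [[0,0,0,-0.1,0.1,0.2,7.5],[0,0,0,-0.1,0.1,0.45,7.5],[0,0,0,-0.1,0.1,0.45,6.3],[0,0,0,-0.1,0.1,0.45,5.9],[0,0,0,-0.1,0.1,0.45,5.6],[0,0,0,-0.1,0.1,0.45,5.3],[0,0,0,-0.1,0.1,0.45,5.0],[0,0,0,-0.1,0.1,0.45,5.0]]
  ]
}}

```text
clock: 21.92
tool_pos: [0.44, -0.0001, 0.0831]
orientation: [180.0, 0.0, 180.0]
force: [0.4, -0.8, -0.6]
opening: 0.0522
gripper_force: 30.0
```

>>> {"api": "play_rows", "payload": {
  "commands": [
    [[0,0,0,0,0,0,4.8],[0,0,0,0,0,0,4.8],[0,0,0,0,0,0,4.8],[0,0,0,0,0,0,4.8]]
  ]
}}

```text
clock: 22.25
tool_pos: [0.44, -0.0001, 0.0831]
orientation: [180.0, 0.0, 180.0]
force: [-0.1, 0.1, 1.4]
opening: 0.0518
gripper_force: 30.0
```

>>> {"api": "play_rows", "payload": {
  "commands": [
    [[0,0,0,0,0,-0.2,4.8],[0,0,0,0,0,-0.5,4.8],[0,0,0,0,0,-1,4.8],[0,0,0,0,0,-2,4.8],[0,0,0,0,0,-4,4.8],[0,0,0,0,0,-7,4.8],[0,0,0,0,0,-10.5,4.8],[0,0,0,0,0,-11,4.8]]
  ]
}}

```text
clock: 22.92
tool_pos: [0.4428, 0.0005, 0.1991]
orientation: [179.9, 0.5, -179.9]
force: [1.4, 1.2, 0.1]
opening: 0.0519
gripper_force: 30.0
```

```bash
python3 - <<'E'
from blob import *
w,c,o=look("w15",[("seal_ring",0.195),("screen",0.079)]);print(o["force"],o["opening"])
cv2.imwrite("pics/w15c.png",cv2.resize(w["color"][110:280,120:390,::-1],None,fx=2.9,fy=2.9,interpolation=2))
E
```

```text
22.9167 [0.4428 0.0005 0.1991] [ 179.8991    0.4731 -179.9458]
seal_ring [213. 193.  83.  85.] 0.91 [0.4447 0.002  0.195 ]
screen [222. 155.  59.  60.] 0.83 [ 0.4395 -0.0007  0.079 ]
[1.4342 1.245  0.0893] 0.05194628256637419
```

View pics/w15c.png

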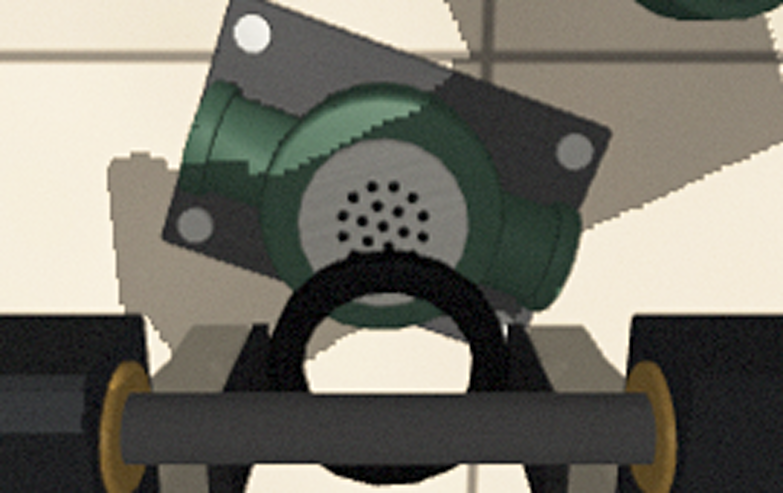

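The ring is held level, centred at crop (388,366), and the screen is undisturbed in the trap. I carry the ring to the scrap tray.

>>> {"api": "play_rows", "payload": {
  "commands": [
    [[0,0,0,-1,-1.7,0,4.8],[0,0,0,-2.9,-5,0,4.8],[0,0,0,-4.8,-8.4,0,4.8],[0,0,0,-6.7,-11.7,0,4.8],[0,0,0,-8.6,-15,0,4.8],[0,0,0,-10.6,-18.4,0,4.8],[0,0,0,-12.5,-21.7,0,4.8],[0,0,0,-14,-24.4,0,4.8]]
  ]
}}

```text
clock: 23.73
tool_pos: [0.5799, -0.2464, 0.1904]
orientation: [180.0, -0.2, 179.9]
force: [1.0, 1.0, -0.1]
opening: 0.0523
gripper_force: 30.0
```

>>> {"api": "play_rows", "payload": {
  "commands": [
    [[0,0,0,-0.9,-1.5,0,4.8],[0,0,0,-0.9,-1.5,0,4.8],[0,0,0,-0.9,-1.5,0,4.8],[0,0,0,-0.9,-1.5,0,4.8],[0,0,0,-0.9,-1.5,0,4.8]]
  ]
}}

```text
clock: 24.15
tool_pos: [0.5882, -0.2582, 0.1924]
orientation: [180.0, -0.1, -180.0]
force: [-0.3, -0.3, 0.7]
opening: 0.0521
gripper_force: 30.0
```

```bash
python3 - <<'E'
from blob import *
w,c,o=look("w16",[("scrap_tray",0.015),("seal_ring",0.193)]);blob(c,w["color"],(20,150,40),(32,255,255),0.015)
s=ctrl.snapshot("top")
for d in ctrl.find_in(s,"scrap_tray")[:1]:
    b=d["bbox"];print(b,at_z(cam(s),(b[0]+b[2]/2,b[1]+b[3]/2),.015))
blob(cam(s),s["color"],(15,130,40),(32,255,255),0.015)
E
```

```text
24.15 [ 0.5882 -0.2582  0.1924] [ 179.9753   -0.0675 -179.9719]
seal_ring [209. 194.  86.  83.] 0.84 [ 0.5881 -0.2584  0.193 ]
blob [249.5 174.3] [112.6 124.8] 81.5 [ 0.583  -0.2625  0.015 ]
blob [251.3 224. ] [27.5 56.9] 79.2 [ 0.6516 -0.2603  0.015 ]
[383.9, 160.2, 21.1, 53.5] [ 0.5949 -0.3253  0.015 ]
blob [392.9 196.1] [29.2 19.1] 87.0 [ 0.5665 -0.32    0.015 ]
```

>>> {"api": "play_rows", "payload": {
  "commands": [
    [[0,0,0,0,-0.2,2,4.8],[0,0,0,0,-0.2,5,4.8],[0,0,0,0,-0.2,9,4.8],[0,0,0,0,-0.2,12.5,4.8],[0,0,0,0,-0.2,15,4.8],[0,0,0,0,-0.2,16.7,4.8],[0,0,0,0,-0.2,17.6,4.8],[0,0,0,0,-0.2,17.6,4.8]]
  ]
}}

```text
clock: 25.07
tool_pos: [0.5877, -0.2606, 0.0151]
orientation: [180.0, -0.2, 180.0]
force: [-0.2, -0.0, -0.6]
opening: 0.0518
gripper_force: 30.0
```

>>> {"api": "play_rows", "payload": {
  "commands": [
    [[0,0,0,0,0,0.2,4.8],[0,0,0,0,0,0.4,4.8],[0,0,0,0,0,0.6,4.8],[0,0,0,0,0,0.7,4.8],[0,0,0,0,0,0.7,4.8]]
  ]
}}

```text
clock: 25.48
tool_pos: [0.5892, -0.2611, 0.0107]
orientation: [-180.0, 0.1, 180.0]
force: [-0.5, -0.5, -0.8]
opening: 0.0524
gripper_force: 30.0
```

>>> {"api": "play_rows", "payload": {
  "commands": [
    [[0,0,0,0,0,0.1,4.8],[0,0,0,0,0,0.2,4.8],[0,0,0,0,0,0.2,4.8],[0,0,0,0,0,0.2,4.8]]
  ]
}}

```text
clock: 25.82
tool_pos: [0.589, -0.2611, 0.0081]
orientation: [-180.0, 0.0, 180.0]
force: [0.6, -0.6, -0.1]
opening: 0.0519
gripper_force: 30.0
```

>>> {"api": "play_rows", "payload": {
  "commands": [
    [[0,0,0,0,0,0.1,4.8],[0,0,0,0,0,0.1,5.1],[0,0,0,0,0,0.1,5.4],[0,0,0,0,0,0.1,5.8],[0,0,0,0,0,0.1,6.5],[0,0,0,0,0,0.1,6.8],[0,0,0,0,0,0.1,6.8],[0,0,0,0,0,0.1,6.8]]
  ]
}}

```text
clock: 26.48
tool_pos: [0.5889, -0.2611, 0.0069]
orientation: [180.0, -0.0, 180.0]
force: [0.3, 0.2, -0.1]
opening: 0.068
gripper_force: 0.0
```

>>> {"api": "play_rows", "payload": {
  "commands": [
    [[0,0,0,0,0,-0.5,6.8],[0,0,0,0,0,-1.5,6.8],[0,0,0,0,0,-4,6.8],[0,0,0,0,0,-8,7.5],[0,0,0,0,0,-12,8],[0,0,0,0,0,-16,8],[0,0,0,0,0,-20,8],[0,0,0,0,0,-20,8]]
  ]
}}

```text
clock: 27.15
tool_pos: [0.5927, -0.2628, 0.2181]
orientation: [-179.7, 0.8, -179.9]
force: [2.2, -0.7, 1.5]
opening: 0.0798
gripper_force: 0.0
```

```bash
python3 - <<'E'
from blob import *
w,c,o=look("w17",[("scrap_tray",0.026),("seal_ring",0.014)]);blob(c,w["color"],(15,130,40),(32,255,255),0.015)
E
```

```text
27.15 [ 0.5927 -0.2628  0.2181] [-179.7237    0.7988 -179.9341]
scrap_tray [190. 106. 129. 123.] 0.89 [ 0.585  -0.2623  0.026 ]
seal_ring [238. 148.  38.  42.] 0.79 [ 0.5886 -0.2591  0.014 ]
blob [257.1 169.3] [110.9 117.7] 79.0 [ 0.5886 -0.258   0.015 ]
blob [361.  295.5] [ 11. 292.] 90.0 [ 0.792  -0.0916  0.015 ]
```

The ring lies at (0.5886,-0.2591), within 3 mm of the tray centre. I go back for the screen.

>>> {"api": "play_rows", "payload": {
  "commands": [
    [[0,0,0,1.9,3.3,0,8.4],[0,0,0,3.8,6.6,0,8.4],[0,0,0,5.7,9.9,0,8.4],[0,0,0,7.6,13.2,0,8.4],[0,0,0,9.5,16.5,0,8.4],[0,0,0,11.5,20,0,8.4],[0,0,0,13.3,23.2,0,8.4],[0,0,0,14.3,24.9,0,8.4]]
  ]
}}

```text
clock: 27.97
tool_pos: [0.4433, -0.0104, 0.2061]
orientation: [-180.0, -0.1, -180.0]
force: [0.8, -0.0, 0.7]
opening: 0.0841
gripper_force: 0.0
```

>>> {"api": "play_rows", "payload": {
  "commands": [
    [[0,0,0,0.6,1.2,0,8.4],[0,0,0,0.6,1.2,0,8.4],[0,0,0,0.6,1.2,0,8.4],[0,0,0,0.6,1.2,0,8.4],[0,0,0,0.6,1.2,0,8.4]]
  ]
}}

```text
clock: 28.38
tool_pos: [0.44, -0.0007, 0.2066]
orientation: [-180.0, -0.1, 179.9]
force: [0.9, -0.2, 0.9]
opening: 0.084
gripper_force: 0.0
```

```bash
python3 look.py w18 screen:0.08
```

```text
28.3833 [ 0.44   -0.0007  0.2066] [-179.9685   -0.0629  179.9411]
screen [226. 162.  55.  54.] 0.84 [0.4412 0.0002 0.08  ]
```

>>> {"api": "play_rows", "payload": {
  "commands": [
    [[0,0,0,0,0.1,3,8.4],[0,0,0,0,0.1,6,8.4],[0,0,0,0,0.1,9,8.4],[0,0,0,0,0.1,11.3,8.4],[0,0,0,0,0.1,12.5,8.4],[0,0,0,0,0.1,13.1,8.4],[0,0,0,0,0.1,13.2,8.4],[0,0,0,0,0.1,13.2,8.4]]
  ]
}}

```text
clock: 29.15
tool_pos: [0.4403, 0.0007, 0.0752]
orientation: [-180.0, -0.0, 180.0]
force: [0.2, -0.6, 0.1]
opening: 0.0842
gripper_force: 0.0
```

>>> {"api": "play_rows", "payload": {
  "commands": [
    [[0,0,0,0,0,0,7.5],[0,0,0,0,0,0,7],[0,0,0,0,0,0,6.6],[0,0,0,0,0,0,6.2],[0,0,0,0,0,0,5.8],[0,0,0,0,0,0,5.8],[0,0,0,0,0,0,5.8],[0,0,0,0,0,0,5.8]]
  ]
}}

```text
clock: 29.82
tool_pos: [0.4402, 0.001, 0.0754]
orientation: [180.0, 0.0, 180.0]
force: [-1.3, 1.7, 5.3]
opening: 0.062
gripper_force: 30.0
```

>>> {"api": "play_rows", "payload": {
  "commands": [
    [[0,0,0,0,0,-0.3,5.8],[0,0,0,0,0,-0.8,5.8],[0,0,0,0,0,-1.6,5.8],[0,0,0,0,0,-2.6,5.8],[0,0,0,0,0,-4,5.8],[0,0,0,0,0,-7,5.8],[0,0,0,0,0,-10.5,5.8],[0,0,0,0,0,-12,5.8]]
  ]
}}

```text
clock: 30.48
tool_pos: [0.4414, 0.0011, 0.1997]
orientation: [179.9, 0.3, -180.0]
force: [1.0, 0.5, -1.2]
opening: 0.0618
gripper_force: 30.0
```

```bash
python3 - <<'E'
from blob import *
w,c,o=look("w19",[("screen",0.195)]);print(o["force"],o["opening"])
for n in ("top","scene"):
    s=ctrl.snapshot(n)
    for d in ctrl.find_in(s,"wash_pan")[:3]:
        b=d["bbox"];print(n,b,d["conf"],at_z(cam(s),(b[0]+b[2]/2,b[1]+b[3]/2),.018))
E
```

```text
30.4833 [0.4414 0.0011 0.1997] [ 179.9478    0.2763 -179.9696]
screen [204. 186.  99. 100.] 0.71 [0.4442 0.0021 0.195 ]
[ 1.0193  0.4813 -1.2026] 0.061759913454074306
top [121.4, 145.7, 49.4, 48.6] 0.96 [0.6199 0.423  0.018 ]
top [74.2, 206.0, 50.9, 54.2] 0.9 [0.4246 0.5417 0.018 ]
top [185.3, 154.4, 50.2, 45.3] 0.71 [0.605  0.2281 0.018 ]
scene [314.6, 159.1, 37.9, 36.2] 0.95 [0.6343 0.4228 0.018 ]
scene [296.5, 115.1, 38.2, 29.3] 0.74 [0.4254 0.552  0.018 ]
scene [275.2, 185.5, 39.8, 37.4] 0.6 [0.6173 0.2254 0.018 ]
```

>>> {"api": "play_rows", "payload": {
  "commands": [
    [[0,0,0,-1.2,1.6,0,5.8],[0,0,0,-3.4,4.6,0,5.8],[0,0,0,-5.7,7.7,0,5.8],[0,0,0,-8,10.8,0,5.8],[0,0,0,-10.3,14,0,5.8],[0,0,0,-12.6,17.2,0,5.8],[0,0,0,-14.8,20.2,0,5.8],[0,0,0,-16.3,22.1,0,5.8]]
  ]
}}

```text
clock: 31.45
tool_pos: [0.6043, 0.2248, 0.1927]
orientation: [-179.9, -0.1, -179.9]
force: [-0.1, -0.6, -0.4]
opening: 0.0617
gripper_force: 30.0
```

>>> {"api": "play_rows", "payload": {
  "commands": [
    [[0,0,0,-0.5,0.7,0,5.8],[0,0,0,-0.5,0.7,0,5.8],[0,0,0,-0.5,0.7,0,5.8],[0,0,0,-0.5,0.7,0,5.8],[0,0,0,-0.5,0.7,0,5.8]]
  ]
}}

```text
clock: 31.87
tool_pos: [0.6074, 0.228, 0.1951]
orientation: [-180.0, -0.0, 180.0]
force: [-0.3, -0.0, -1.5]
opening: 0.0618
gripper_force: 30.0
```

```bash
python3 look.py w20 wash_pan:0.022 screen:0.195;python3 -c "
import cv2;a=cv2.imread('pics/w20.png')[60:300,100:420];cv2.imwrite('pics/w20c.png',cv2.resize(a,None,fx=2.5,fy=2.5,interpolation=2))"
```

```text
31.8667 [0.6074 0.228  0.1951] [-179.9862   -0.0215  179.956 ]
wash_pan [196. 121. 118.  96.] 0.84 [0.5949 0.2305 0.022 ]
wash_pan [463.   0.  49. 100.] 0.66 [0.4588 0.4927 0.022 ]
screen [205. 184.  98. 101.] 0.95 [0.6067 0.2289 0.195 ]
```

View pics/w20c.png

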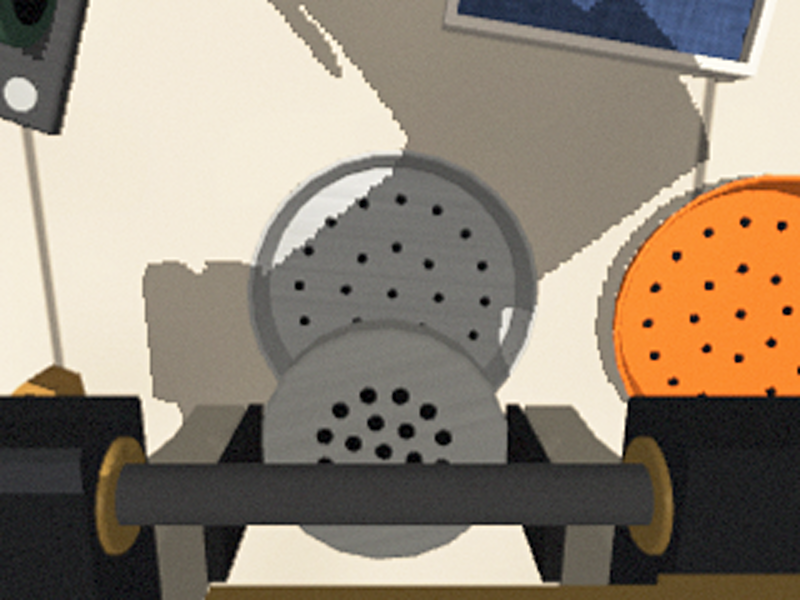

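The steel pan's rim spans crop u 249–537 with its centre at about (393,296), giving about (0.608,0.231). The screen is held level and the snubber is well clear. I lower it.

>>> {"api": "play_rows", "payload": {
  "commands": [
    [[0,0,0,-0.1,0.3,2,5.8],[0,0,0,-0.1,0.3,5,5.8],[0,0,0,-0.1,0.3,8,5.8],[0,0,0,-0.1,0.3,11,5.8],[0,0,0,-0.1,0.3,13.3,5.8],[0,0,0,-0.1,0.3,14.6,5.8],[0,0,0,-0.1,0.3,15.3,5.8],[0,0,0,-0.1,0.3,15.3,5.8]]
  ]
}}

```text
clock: 32.68
tool_pos: [0.6082, 0.2311, 0.0407]
orientation: [-179.9, -0.1, 180.0]
force: [0.1, -0.4, -1.5]
opening: 0.0618
gripper_force: 30.0
```

>>> {"api": "play_rows", "payload": {
  "commands": [
    [[0,0,0,0,0,0.15,5.8],[0,0,0,0,0,0.3,5.8],[0,0,0,0,0,0.45,5.8],[0,0,0,0,0,0.5,5.8],[0,0,0,0,0,0.5,5.8]]
  ]
}}

```text
clock: 33.1
tool_pos: [0.6092, 0.232, 0.0376]
orientation: [180.0, 0.0, 180.0]
force: [0.2, -0.3, -1.3]
opening: 0.0619
gripper_force: 30.0
```

>>> {"api": "play_rows", "payload": {
  "commands": [
    [[0,0,0,0,0,0.1,5.8],[0,0,0,0,0,0.2,5.8],[0,0,0,0,0,0.3,5.8],[0,0,0,0,0,0.3,5.8],[0,0,0,0,0,0.3,5.8]]
  ]
}}

```text
clock: 33.52
tool_pos: [0.61, 0.2322, 0.0371]
orientation: [180.0, 0.2, -180.0]
force: [-5.0, -2.3, 17.2]
opening: 0.0617
gripper_force: 30.0
```

Contact (17 N). I ease up 1.5 mm and release, then retreat.

>>> {"api": "play_rows", "payload": {
  "commands": [
    [[0,0,0,0,0,-0.2,5.8],[0,0,0,0,0,-0.2,6.1],[0,0,0,0,0,-0.2,6.4],[0,0,0,0,0,-0.2,6.8],[0,0,0,0,0,-0.2,7.4],[0,0,0,0,0,-0.2,7.8],[0,0,0,0,0,-0.2,7.8],[0,0,0,0,0,-0.2,7.8]]
  ]
}}

```text
clock: 34.18
tool_pos: [0.6089, 0.2318, 0.0357]
orientation: [-180.0, -0.0, 180.0]
force: [-0.1, 0.1, -0.1]
opening: 0.0777
gripper_force: 0.0
```

>>> {"api": "play_rows", "payload": {
  "commands": [
    [[0,0,0,0,0,-0.5,7.8],[0,0,0,0,0,-1.5,7.8],[0,0,0,0,0,-4,7.8],[0,0,0,0,0,-8,7.8],[0,0,0,0,0,-12,7.8],[0,0,0,0,0,-16,7.8],[0,0,0,0,0,-18,7.8],[0,0,0,0,0,-18,7.8]]
  ]
}}

```text
clock: 34.85
tool_pos: [0.6116, 0.233, 0.2241]
orientation: [179.7, 0.6, -180.0]
force: [0.0, -0.4, -0.4]
opening: 0.0779
gripper_force: 0.0
```

>>> {"api": "play_rows", "payload": {
  "commands": [
    [[0,0,0,0,0,0,7.8],[0,0,0,0,0,0,7.8],[0,0,0,0,0,0,7.8],[0,0,0,0,0,0,7.8]]
  ]
}}

```text
clock: 35.18
tool_pos: [0.6085, 0.2315, 0.2148]
orientation: [-179.9, -0.1, 180.0]
force: [-0.3, -0.2, -0.5]
opening: 0.0778
gripper_force: 0.0
```

```bash
python3 look.py w21 wash_pan:0.026 screen:0.035;python3 - <<'E'
from blob import *
a=cv2.imread('pics/w21.png')[60:300,130:400]
s=ctrl.snapshot("scene");b=s["color"][130:330,100:370,::-1]
cv2.imwrite('pics/fin.png',np.vstack([cv2.resize(a,(405,360)),])if 0 else np.hstack([cv2.resize(a,(395,351)),cv2.resize(b,(405,351))[:351]]))
E
```

```text
35.1833 [0.6085 0.2315 0.2148] [-179.9265   -0.1075  179.9869]
wash_pan [200. 120. 109. 107.] 0.92 [0.6046 0.2327 0.026 ]
wash_pan [336. 127. 113. 104.] 0.86 [0.6114 0.4185 0.026 ]
screen [231. 157.  49.  50.] 0.75 [0.6143 0.2346 0.035 ]
```

View pics/fin.png

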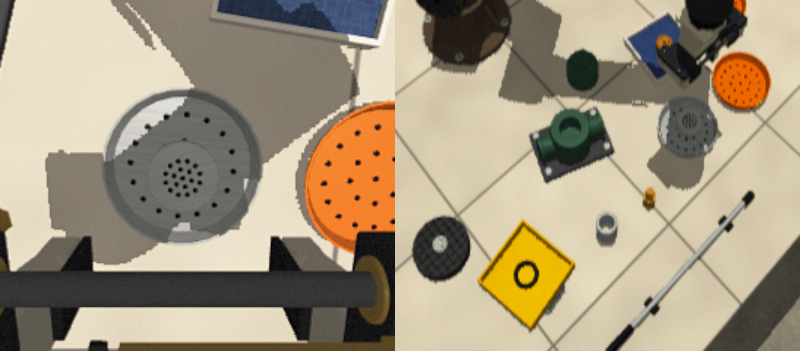

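```bash
python3 - <<'E'
from blob import *
o=ctrl.get_obs();w=ctrl.snapshot("wrist");c=cam(w,o);print(o["clock"])
f=lambda u,v:(130+u*270/395,60+v*240/351)
print("floor",at_z(c,f(182,165),.004),"rim",at_z(c,f(183,166),.024),"perf",at_z(c,f(184,178),.041),at_z(c,f(184,178),.037))
s=ctrl.snapshot("scene");cs=cam(s)
S=lambda u,v:(100+(u-395)*270/405,130+v*200/351)
print("pan",at_z(cs,S(687,127),.018),"perf",at_z(cs,S(689,121),.041))
E
```

```text
35.3833
floor [0.6082 0.2336 0.004 ] rim [0.6053 0.2345 0.024 ] perf [0.6128 0.2353 0.041 ] [0.6137 0.2353 0.037 ]
pan [0.6108 0.23   0.018 ] perf [0.612  0.2322 0.041 ]
```

The screen is 5–8 mm or less from the pan centre and flat. All four parts are in place, so I hand in.

```bash
python3 -c "
from plant import ctrl
print(ctrl.close_job())"
```

```text
the job is handed in; nothing more can be done
None
```

I lifted all four parts out in order, set each one flat within about 8 mm of the middle of its own place, and handed the job in at 35 s; no verdict came back.

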